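# Pack the flying-field kit on the model aircraft bench

## Robot

A 6-joint arm with a two-finger parallel gripper is mounted at the origin on the work surface. World frame = base frame: x ahead of the robot, y to its left, z up, the work surface at z = 0. Lengths are in m, angles in rad, forces in N, time in s.
With the tool pointing down it reaches from about 0.375 to 0.75 m from the base axis. Payload 9 kg.
Tool frame: the origin (TCP) lies between the finger pads; the fingertips stand 8 mm ahead of it and the grasp point (between the pads) lies 11 mm behind it; z points along the fingers, x is the direction in which the jaws open and shut, and the axes are right-handed (so a half turn about z gives the same grasp; the last joint's range is limited). The gripper opens to 85 mm and grips with 20 to 120 N. Pads are 22 mm wide; open, the fingers measure 114 mm over their backs; the gripper's body (76 mm by 85 mm) begins 54 mm behind the grasp point. The pads swing forward as they close: fully open they stand 13 mm farther back than shut.
Start: joints at [-1.446, 0.104, 0.097, 1.564, 0, 1.353], TCP at [0.202, -0.565, 0.239] pointing down, gripper open.
Joint ranges: [-2.99, 2.99], [-0.84, 1.86], [-1.1, 1.16], [-1.84, 2.11], [-1.51, 1.56], [-3.14, 3.14]. Speed limits (rad/s): [2.22, 2.22, 2.57, 3.14, 3.14, 3.14].

## Interface

Orientations are given as a unit quaternion [x, y, z, w].
In Python, from cell import sensors, camera, get_calibration, job_done, cut_out, landmark_of gives the robot as it stands. The module is installed in compiled form; this text tells all that it offers.
- The arm moves only by the tool move_arm, never from a script. Its argument "moves" is a list that holds one entry, the list of rows, each a list of 4 numbers: the shift along the tool's x, y, z in units of 25 mm (1.0 is 25 mm), then the turn about the tool's z in units of 5 degrees (1.0 is 5 degrees). A call has 1 to 20 rows; each row shifts and turns the commanded pose from where the row before left it, along the tool's axes as they then stand; what a row does not reach is not made up. A row lasts 1/10 s, in which the tool goes at most 50 mm and 8.59 degrees, less where a joint would pass 70% of its speed; a pose out of reach is approached as far as the arm can. A call is refused whole if a number of a shift passes 1 or a number of a turn 1, either way. A call with a gripper value outside its range is refused whole. "hand" is the finger opening in mm, from 0 to 85.4, set as the call begins (left out, the last holds). The fingers move at their own pace and stop on an object; the grip force is fixed at half the most. Time passes only in rows, so rows that do not move let the fingers close. It gives the time, the measured TCP pose, the force and the opening at its end, in the units of the state.
- sensors.state(): the state, without advancing time (a new reading comes with each control period).
- camera(name): name is "side" or "top" or "wrist"; returns the picture (384x512x3 uint8, red, green, blue); there is no depth.
- get_calibration(name): a dict with "fx", "fy", "cx", "cy" (pixels), "T" (4x4, takes a point from camera to world coordinates). Camera axes: x right, y down, z forward; pixel columns grow to the right and rows downward; lengths in m; the calibration is good to about 2 mm. A picture is of the moment at which its call begins: read the wrist's pose just before it. get_calibration takes no time and is no camera call; for the wrist camera it gives the pose at the moment of the call.
- job_done(): hands the job in, once; it reports no verdict.
Trained networks look in the newest picture that a camera, given by its name, has taken for a name from the list of things; names that differ only in an ending like _2 or _b are one class to them, and where a whole thing is asked for, a point or a joint stands for the part that bears it (a point fixed in the world has none). Each returns a list of dicts, best first, with "confidence" (0 to 1); they miss things now and then, are a little off and sometimes report something else, mostly with a low value. They report only what shows in the picture. A call takes as long as a camera call. They do not tell look-alikes from the thing itself.
- cut_out(target, camera): "mask" (384x512 bool, what is visible of it) and "centre" ([column, row] in pixels, amid what is visible of it).
- landmark_of(target, camera): "centre" ([column, row] in pixels: a listed point, or the origin of a listed thing).
The state is a dict: "t": time; "joints": joint angles; "qvel": joint speeds; "joint_efforts": joint torques, N m; "tcp_pos": TCP position; "tool_rot": TCP orientation; "contact_force": force on the tool from outside, world axes, zero at the start; "moment": the same for the moment, N m; "width": finger opening in m.
Only numpy, scipy, OpenCV 4.12 (cv2) and the standard library are available. Lean on these libraries where they do the work, as an engineer would, in place of code of your own. Each camera call takes 0.05 s, during which the arm holds its last target. There are 200 camera calls.

## Task

Pack the four loose things on the bench into the flying-field kit, each in the holder made for it: stand the glue bottle upright in the round cup, put the tape roll flat over the orange spindle, and lay the sanding block flat in the cradle. Slide back the green cover of the battery box, lay the battery on the box floor and slide the cover fully shut again; leave everything let go and at rest.

Things in the scene. Friction and masses are not known exactly. Their poses are not given: they have to be found in the camera images.
- glue_mid (a point): White glue bottle with an orange label and a red cap, standing upright on the bench at the start. Round body 34 mm across and straight from the foot up to 66 mm, then tapering to the cap; 96 mm tall in all, about 45 g. This point is on its axis, 48 mm above its foot; z points up along the bottle.
- tape_mid (a point): Roll of blue masking tape on a cardboard core, lying flat: 60 mm outside diameter, 38 mm hole, 24 mm tall, about 50 g. This point is the centre of the hole, 12 mm above the underside; z is the axis of the roll.
- sander_mid (a point): Cork sanding block with a dark red-brown abrasive underside: 36 mm along its x, 76 mm along its y, 32 mm tall, about 70 g, lying flat. This point is its centre, 16 mm above the underside.
- battery_mid (a point): Yellow lithium battery brick with black ends and a black patch on top: 36 mm along its x, 70 mm along its y, 20 mm tall, about 100 g, lying flat. This point is its centre, 10 mm above the underside.
- cup_holder: White holder module, 96 mm square, fixed in a black tray 112 x 328 mm that holds the three modules side by side along y, 104 mm apart in any order (tray rim 14 mm above the bench). A round cup stands at its centre for the glue bottle: inside 45 mm across, outside 60 mm, open on top, dark floor 6 mm above the origin, rim 22 mm above the origin. Origin: centre of the module's underside, 4 mm above the bench; z up.
- spindle: White holder module, 96 mm square, in the same tray, with an upright orange spindle at its centre for the tape roll: 22 mm across with a tapered tip, its top 45 mm above the origin. The roll rests on a round flange 56 mm across whose top is 9 mm above the origin. Origin: centre of the module's underside, 4 mm above the bench; z up.
- cradle: White holder module, 96 mm square, in the same tray, with four L-shaped corner guides round a dark rectangle for the sanding block: space between the guides 48 mm along x and 88 mm along y; floor 6 mm and guide tops 20 mm above the origin. The guides leave a 40 mm wide finger gap in the middle of each long side (the sides facing +x and -x). Origin: centre of the module's underside, 4 mm above the bench; x, y along its sides, z up.
- box: Grey battery box fixed to the bench, 112 mm along x, 96 mm along y, 38 mm tall, with a green sliding cover. Inside 104 mm along x by 84 mm along y, floor 4 mm above the origin. Cover underside 31 mm above the origin. With the cover fully back the opening runs from x = -44 mm to x = +52 mm in the box frame, 84 mm wide in y. Origin: centre of the underside, on the bench; z up.
- cover (a joint): Sliding of the green cover along the box's -x direction, in m: 0 = fully shut, 0.096 = fully back (end stop). It moves level, in grooves, against about 1 N of friction, and stays where it is left. Shut or up to 30 mm ajar at the start.
- cover_grip (a point): Centre of the upright green grip rib on the cover, near the cover's -x end: 10 mm thick along the box's x, 44 mm long along the box's y, rising 16 mm above the cover plate; this point is 8 mm below the rib's top. Its axes are parallel to the box's. At joint value 0 it lies 44 mm from the box centre towards the box's -x, 42 mm above the bench.
Not all that is in view belongs to the job. Of the things like the part that bears battery_mid, leave any that is white; of the rest the smaller one is meant. Leave any pink or red look-alike of the part that bears tape_mid alone.

How it is judged:
At the end, for the whole second after the job is handed in: Bottle upright in the cup (within 10 mm of its centre, foot on the cup floor), roll flat on the spindle flange (12 mm), block flat on the cradle floor (12 mm), battery flat on the box floor (within 40 mm of its centre), cover within 5 mm of shut, all at rest and let go (horizontal distance between glue_mid and cup_holder below 0.01 m and z of glue_mid in the frame of cup_holder below 0.058 m and angle between each of glue_mid, battery_mid's own z axis and vertical below 0.2 rad and horizontal distance between tape_mid and spindle below 0.012 m and z of tape_mid in the frame of spindle below 0.026 m and angle between each of tape_mid, sander_mid's own z axis and vertical below 0.15 rad and horizontal distance between sander_mid and cradle below 0.012 m and z of sander_mid in the frame of cradle below 0.027 m and horizontal distance between battery_mid and box below 0.04 m and z of battery_mid in the frame of box below 0.02 m and value of joint cover below 0.005 m and linear speed of each of glue, tape, sander, battery below 0.03 m/s); the robot touches nothing.
It also fails if it takes over 128 s, if anything falls off the work surface, if the arm or the gripper's body presses on something with over 40 N, if the wrist force passes 120 N, or if a joint passes its speed limit or range.

## Working session

There is one attempt and no reset: what is moved stays moved. The work goes in short steps, Python scripts to look and compute and a tool call to move; the robot and the scene stay as the last step left them, time stands still between calls to the robot, and variables do not carry over. Pictures are saved under pics/ and viewed, on a budget of 14 in all, crops included, one or two more only if the job needs it, and the job is handed in when it is done.

Besides the shell and the picture viewer there is one more tool, called after "Emit:" by a JSON object that holds its "api" and its "payload", one argument or row to a line. move_arm: Moves the arm, as the interface text tells. Its arguments: {"type":"object","properties":{"moves":{"type":"array"},"hand":{"type":"number"}},"required":["moves"]}

```bash
mkdir -p pics; cat > h.py <<'E'
import numpy as np,cv2
from cell import *
def ray(cam,px,z):
    c=get_calibration(cam);T=np.array(c["T"])
    d=T[:3,:3]@np.array([(px[0]-c["cx"])/c["fx"],(px[1]-c["cy"])/c["fy"],1.])
    o=T[:3,3];return o+d*(z-o[2])/d[2]
def save(cam,n,img=None):
    im=camera(cam) if img is None else img
    cv2.imwrite(f"pics/{n}.png",im[:,:,::-1]);return im
E
python3 - <<'E'
from h import *
s=sensors.state();print(s)
a=save("top","top0");b=save("side","side0")
for c in("top","side"):
    k=get_calibration(c);print(c,k["fx"],np.round(k["T"],3).tolist())
H=dict(glue_mid=.048,tape_mid=.012,sander_mid=.016,battery_mid=.01,cup_holder=.004,spindle=.004,cradle=.004,box=0,cover_grip=.042)
for n,z in H.items():
    for c in("top","side"):
        for r in landmark_of(n,c)[:4]:
            print(n,c,np.round(r["centre"]),round(r["confidence"],2),np.round(ray(c,r["centre"],z),3))
E
```

```text
{'t': 0.0, 'joints': array([-1.44568854e+00,  1.04709926e-01,  9.64458399e-02,  1.56391124e+00,
        3.90085995e-05,  1.35311432e+00]), 'qvel': array([ 0.00125736,  0.00035943,  0.00052746, -0.00160552,  0.00140372,
        0.00082474]), 'joint_efforts': array([-1.37885650e-04, -5.56936240e+01,  5.03643465e+01,  1.71972677e-02,
       -2.79787846e-04, -3.55027495e-06]), 'tcp_pos': array([ 0.20165709, -0.56474208,  0.23850321]), 'tool_rot': array([ 8.17347914e-01, -5.76144003e-01, -4.50052886e-04, -5.22724962e-04]), 'contact_force': array([0.63027978, 0.90911825, 0.69457263]), 'moment': array([-0.01637797,  0.01090447, -0.02348237]), 'width': 0.08519743059890944}
top 474.93280048663087 [[0.004, -0.997, 0.078, 0.347], [-1.0, -0.003, 0.014, -0.042], [-0.014, -0.078, -0.997, 1.521], [0.0, 0.0, 0.0, 1.0]]
side 419.91274694334265 [[0.998, -0.053, 0.045, 0.436], [-0.067, -0.585, 0.808, -1.081], [-0.017, -0.809, -0.587, 0.824], [0.0, 0.0, 0.0, 1.0]]
glue_mid top [385. 168.] 0.47 [ 0.515 -0.435  0.048]
glue_mid side [279. 285.] 0.83 [ 0.516 -0.419  0.048]
tape_mid top [267. 226.] 0.52 [ 0.
[... 727 characters left out ...]
. 132.] 0.67 [0.422 0.41  0.01 ]
battery_mid side [200. 151.] 0.61 [0.297 0.278 0.01 ]
cup_holder top [248. 132.] 0.9 [ 0.638 -0.008  0.004]
cup_holder side [301. 194.] 0.75 [ 0.633 -0.011  0.004]
spindle top [210. 131.] 0.97 [0.64  0.113 0.004]
spindle top [195. 195.] 0.59 [0.432 0.16  0.004]
spindle side [298. 175.] 0.82 [0.639 0.098 0.004]
cradle top [183. 130.] 0.83 [0.644 0.203 0.004]
cradle top [157. 191.] 0.6 [0.444 0.283 0.004]
cradle side [294. 156.] 0.81 [0.641 0.22  0.004]
box top [313. 146.] 0.75 [ 0.591 -0.218  0.   ]
cover_grip top [318. 162.] 0.96 [ 0.534 -0.23   0.042]
cover_grip side [277. 234.] 0.88 [ 0.533 -0.234  0.042]
cover_grip side [244. 145.] 0.33 [0.459 0.25  0.042]
```

View pics/top0.png

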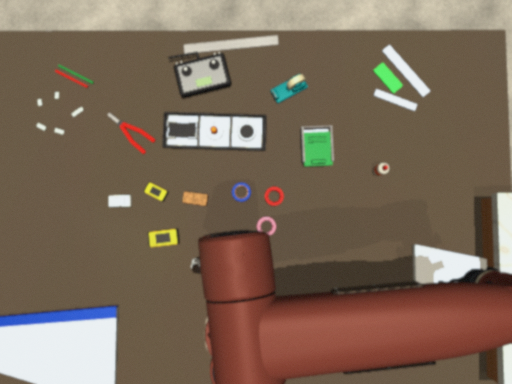

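View pics/side0.png

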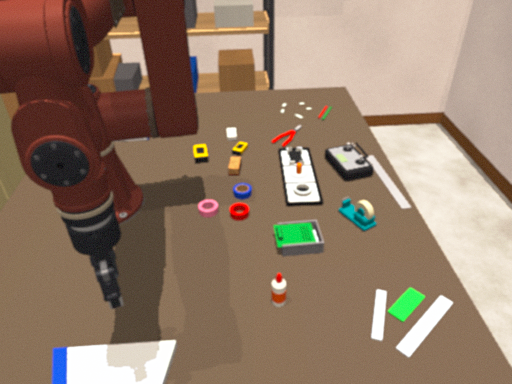

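The top view shows the blue roll at (241,191), the small yellow battery at (156,192) (a larger one sits at (163,238), a white one at (119,200)), the cork block at (195,198) and the glue at (383,168). The box is at (318,146), and the tray at (215,132) is ordered cradle, spindle, cup from left to right. The side view agrees, with the cover grip on the robot side. Next I need yaws.

```bash
cat >> h.py <<'E'
def pose():
    s=sensors.state();x,y,_,_=s["tool_rot"]
    return s["tcp_pos"],np.degrees(np.arctan2(2*x*y,x*x-y*y)),s
def plan(x,y,z,yaw=None):
    "rows to go: turn first (units 5deg about tool z), then tool shift in units of 25 mm"
    p,w,s=pose();yw=w if yaw is None else yaw
    dt=-((yw-w+90)%180-90); a=np.radians(yw); d=np.array([x,y,z])-p
    u=np.array([d[0]*np.cos(a)+d[1]*np.sin(a), d[0]*np.sin(a)-d[1]*np.cos(a), -d[2]])/.025
    alt=dt-180*np.sign(dt)
    print("at",np.round(p,4),"yaw",round(w,1),"j6",round(np.degrees(s["joints"][5])),"| turn units",round(dt/5,2),"alt",round(alt/5,1),"(alt flips xy) | shift total",np.round(u,2),"n>=",int(np.ceil(np.abs(u).max())))
def rect(mask,cam,z):
    "fit rectangle to mask on plane z: centre, (short,long) sizes, yaw of long side"
    c=max(cv2.findContours(mask.astype(np.uint8),0,2)[0],key=cv2.contourArea)[:,0]
    P=np.array([ray(cam,q,z)[:2] for q in c],np.float32)
    r=cv2.minAreaRect(P*1000);b=cv2.boxPoints(r);e1,e2=b[1]-b[0],b[2]-b[1]
    e=e1 if np.linalg.norm(e1)>np.linalg.norm(e2) else e2
    return np.round(r[0],1),np.round(sorted(r[1]),1),round(float(np.degrees(np.arctan2(e[1],e[0]))%180),1)
E
python3 - <<'E'
from h import *
camera("top")
for n,z in dict(sander_mid=.032,battery_mid=.02,cup_holder=.01,spindle=.01,cradle=.01,box=.038,cover=.034,cover_grip=.034,tape_mid=.024,glue_mid=.05).items():
    for r in cut_out(n,"top")[:4]:
        print(n,np.round(r["centre"]),round(r["confidence"],2),rect(r["mask"],"top",z))
c=get_calibration("wrist");T=np.array(c["T"]);p,w,s=pose()
print(c["fx"],c["cx"],np.round(T,3).tolist())
plan(.515,-.43,.2,None)
E
```

```text
sander_mid [194. 197.] 0.62 (array([421. , 156.3]), array([36.8, 77.7]), 81.5)
battery_mid [247. 132.] 0.73 (array([635.6,  -2.6]), array([93.9, 96.2]), 90.1)
battery_mid [162. 236.] 0.64 (array([299.1, 257.2]), array([ 48., 101.]), 93.3)
battery_mid [158. 190.] 0.61 (array([445.8, 282.9]), array([34. , 68.9]), 63.9)
battery_mid [120. 198.] 0.55 (array([413.2, 396.2]), array([34.9, 70.6]), 90.2)
cup_holder [244. 131.] 0.68 (array([637.6,  -2.5]), array([94.5, 96.6]), 90.1)
spindle [215. 129.] 0.75 (array([640.6,  99.1]), array([93.8, 94.6]), 0.1)
box [316. 145.] 0.8 (array([ 588. , -225.5]), array([ 97.7, 123.9]), 0.1)
cover [319. 148.] 0.93 (array([ 580.7, -230.1]), array([ 88. , 108.2]), 0.2)
cover_grip [316. 148.] 0.97 (array([ 580.6, -227.4]), array([ 88.2, 106.8]), 3.3)
tape_mid [269. 220.] 0.72 (array([341.3, -68.4]), array([48.2, 57.4]), 70.3)
tape_mid [242. 184.] 0.51 (array([444.5,  12. ]), array([57. , 63.2]), 90.2)
glue_mid [381. 170.] 0.55 (array([ 512.7, -423.2]), array([37.5, 43.7]), 90.1)
289.91780661144867 257.6458025964006 [[0.337, -0.903, -0.265, 0.269], [-0.942, -0.323, -0.095, -0.541], [0.0, 0.282, -0.959, 0.374], [0.0, 0.0, 0.0, 1.0]]
at [ 0.2017 -0.5651  0.2393] yaw -70.4 j6 78 | turn units -0.0 alt -0.0 (alt flips xy) | shift total [ -0.88 -13.62   1.57] n>= 14
```

Emit:
{"api": "move_arm", "payload": {
  "moves": [
    [[-0.06,-0.97,0.11,0],[-0.06,-0.97,0.11,0],[-0.06,-0.97,0.11,0],[-0.06,-0.97,0.11,0],[-0.06,-0.97,0.11,0],[-0.06,-0.97,0.11,0],[-0.06,-0.97,0.11,0],[-0.06,-0.97,0.11,0],[-0.06,-0.97,0.11,0],[-0.06,-0.97,0.11,0],[-0.06,-0.97,0.11,0],[-0.06,-0.97,0.11,0],[0,0,0,0],[0,0,0,0]]
  ]
}}

```text
t: 2.95
tcp_pos: [0.4698, -0.4501, 0.2061]
tool_rot: [0.818, -0.576, -0.0, 0.0]
contact_force: [-0.2, 0.1, 0.2]
width: 0.0853
```

```bash
python3 - <<'E'
from h import *
save("wrist","w1")
for n,zs in dict(glue_mid=(.048,),cover_grip=(.042,),box=(0,)).items():
    for r in landmark_of(n,"wrist")[:3]:
        print(n,np.round(r["centre"]),round(r["confidence"],2),np.round(ray("wrist",r["centre"],zs[0]),4))
for n,z in dict(glue_mid=.048,box=.038,cover=.034).items():
    for r in cut_out(n,"wrist")[:2]: print(n,np.round(r["centre"]),round(r["confidence"],2),rect(r["mask"],"wrist",z))
plan(.514,-.427,.044)
E
```

```text
glue_mid [248. 132.] 0.68 [ 0.5145 -0.4248  0.048 ]
cover_grip [57. 37.] 0.79 [ 0.536  -0.2303  0.042 ]
glue_mid [247. 133.] 0.66 (array([ 513.2, -427.8]), array([34.3, 34.6]), 173.8)
box [81. 23.] 0.86 (array([ 545.6, -244.5]), array([ 53.4, 119.3]), 109.6)
box [72. 23.] 0.19 (array([ 548.1, -231.7]), array([55.2, 88.9]), 100.3)
cover [70. 23.] 0.89 (array([ 548.2, -228.6]), array([55.9, 90.9]), 100.3)
at [ 0.4692 -0.4508  0.2065] yaw -70.4 j6 105 | turn units -0.0 alt -0.0 (alt flips xy) | shift total [-0.29 -2.01  6.5 ] n>= 7
```

View pics/w1.png

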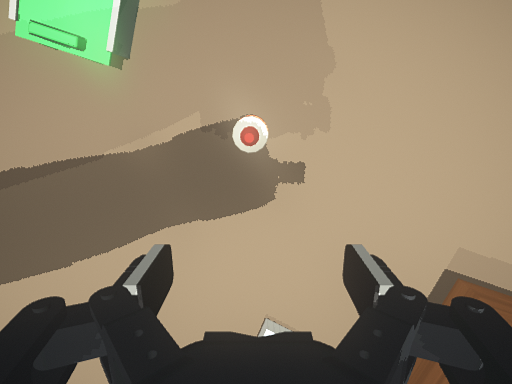

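The glue cap is at (250,136), nearly straight below the camera, so (0.514,-0.426) holds. Going down on it.

Emit:
{"api": "move_arm", "payload": {
  "moves": [
    [[-0.16,-1,0,0],[-0.16,-1,0,0],[0,0,0.93,0],[0,0,0.93,0],[0,0,0.93,0],[0,0,0.93,0],[0,0,0.93,0],[0,0,0.93,0],[0,0,0.9,0],[0,0,0,0],[0,0,0,0]]
  ]
}}

```text
t: 4.4
tcp_pos: [0.5139, -0.4261, 0.0447]
tool_rot: [0.817, -0.576, -0.0, -0.0]
contact_force: [0.4, 0.0, 1.2]
width: 0.0853
```

Emit:
{"api": "move_arm", "payload": {
  "moves": [
    [[0,0,0,0],[0,0,0,0],[0,0,0,0],[0,0,0,0],[0,0,0,0],[0,0,0,0],[0,0,0,0],[0,0,0,0]]
  ],
  "hand": 28
}}

```text
t: 5.2
tcp_pos: [0.5146, -0.4265, 0.0455]
tool_rot: [0.817, -0.576, 0.001, 0.0]
contact_force: [0.5, 0.9, 6.0]
width: 0.0318
```

```bash
python3 - <<'E'
from h import *
plan(.637,-.006,.2,0)
plan(.514,-.426,.2)
E
```

```text
at [ 0.5146 -0.4265  0.0455] yaw -70.4 j6 110 | turn units -14.07 alt 21.9 (alt flips xy) | shift total [  4.9  -16.82  -6.18] n>= 17
at [ 0.5146 -0.4265  0.0455] yaw -70.4 j6 110 | turn units -0.0 alt -0.0 (alt flips xy) | shift total [-0.03  0.01 -6.18] n>= 7
```

Emit:
{"api": "move_arm", "payload": {
  "moves": [
    [[0,0,-0.6,-1],[0,0,-0.6,-1],[0,0,-0.6,-1],[0,0,-0.6,-1],[0,0,-0.6,-1],[0,0,-0.6,-1],[0,0,-0.6,-1],[0,0,-0.5,-1],[0,0,-0.5,-1],[0,0,-0.5,-1],[0,0,-0.4,-1],[0,0,0,-1],[0,0,0,-1],[0,0,0,-1]]
  ]
}}

```text
t: 6.6
tcp_pos: [0.514, -0.4259, 0.1967]
tool_rot: [1.0, -0.001, -0.0, -0.0]
contact_force: [-0.6, -0.6, -0.6]
width: 0.032
```

Emit:
{"api": "move_arm", "payload": {
  "moves": [
    [[0.28,-0.98,0,0],[0.28,-0.98,0,0],[0.28,-0.98,0,0],[0.28,-0.98,0,0],[0.28,-0.98,0,0],[0.28,-0.98,0,0],[0.28,-0.98,0,0],[0.28,-0.98,0,0],[0.28,-0.98,0,0],[0.28,-0.98,0,0],[0.28,-0.98,0,0],[0.28,-0.98,0,0],[0.28,-0.98,0,0],[0.28,-0.98,0,0],[0.28,-0.98,0,0],[0,0,0,0],[0,0,0,0]]
  ]
}}

```text
t: 8.3
tcp_pos: [0.6213, -0.0589, 0.1966]
tool_rot: [1.0, -0.003, -0.0, 0.0]
contact_force: [-0.3, -0.0, -0.3]
width: 0.0323
```

```bash
python3 - <<'E'
from h import *
save("wrist","w2")
for n,z in dict(cup_holder=.004,spindle=.004,glue_mid=.2).items():
    for r in landmark_of(n,"wrist")[:3]:
        print(n,np.round(r["centre"]),round(r["confidence"],2),np.round(ray("wrist",r["centre"],z),4))
for n,z in dict(cup_holder=.01).items():
    for r in cut_out(n,"wrist")[:2]: print(n,np.round(r["centre"]),round(r["confidence"],2),rect(r["mask"],"wrist",z))
plan(.637,-.006,.1,0)
E
```

```text
cup_holder [236. 299.] 0.74 [ 0.5926 -0.2258  0.004 ]
cup_holder [270. 126.] 0.6 [ 0.636  -0.0046  0.004 ]
spindle [278.  18.] 0.56 [0.6426 0.0989 0.004 ]
glue_mid [256. 255.] 0.87 [ 0.6206 -0.0585  0.2   ]
cup_holder [268. 123.] 0.66 (array([636.8,  -4.8]), array([95.7, 95.8]), 88.0)
at [ 0.6212 -0.0601  0.1968] yaw -0.4 j6 73 | turn units -0.09 alt 35.9 (alt flips xy) | shift total [ 0.63 -2.16  3.87] n>= 4
```

View pics/w2.png

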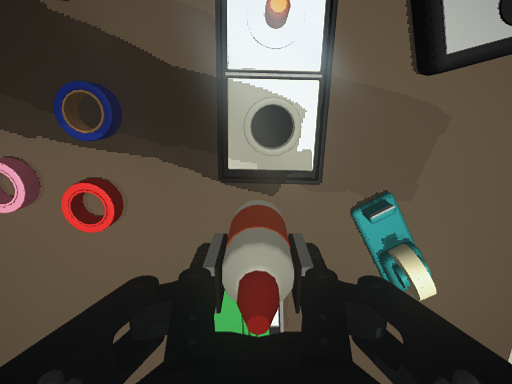

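The cup opening is centred at (272,126), which puts the cup at about (0.637,-0.005). The bottle is upright in the jaws, and the tray is turned by about -3°.

Emit:
{"api": "move_arm", "payload": {
  "moves": [
    [[0.2,-0.74,0,0],[0.2,-0.74,0,0],[0.22,-0.74,0,0],[0,0,0,0],[0,0,0.8,0],[0,0,0.8,0],[0,0,0.8,0],[0,0,0.8,0],[0,0,0.8,0],[0,0,0.6,0],[0,0,0.4,0],[0,0,0.3,0],[0,0,0.27,0],[0,0,0,0],[0,0,0,0]]
  ]
}}

```text
t: 10.05
tcp_pos: [0.6375, -0.0038, 0.058]
tool_rot: [1.0, -0.003, 0.0, 0.0]
contact_force: [-0.3, 0.4, 0.0]
width: 0.0326
```

Emit:
{"api": "move_arm", "payload": {
  "moves": [
    [[0,0,0.08,0],[0,0,0,0]]
  ]
}}

```text
t: 10.25
tcp_pos: [0.6375, -0.0038, 0.0558]
tool_rot: [1.0, -0.003, 0.0, 0.0]
contact_force: [-1.2, 0.2, -1.3]
width: 0.0322
```

Emit:
{"api": "move_arm", "payload": {
  "moves": [
    [[0,0,0,0],[0,0,0,0],[0,0,0,0],[0,0,-0.2,0],[0,0,-0.8,0],[0,0,-1,0],[0,0,-1,0],[0,0,-1,0],[0,0,-1,0],[0,0,-0.7,0],[0,0,0,0],[0,0,0,0]]
  ],
  "hand": 85
}}

```text
t: 11.45
tcp_pos: [0.6374, -0.0038, 0.198]
tool_rot: [1.0, -0.003, 0.0, 0.0]
contact_force: [-0.2, -0.0, 0.0]
width: 0.0852
```

```bash
python3 - <<'E'
from h import *
save("wrist","w3")
for n,z in dict(glue_mid=.058,cup_holder=.004,tape_mid=.012).items():
    for r in landmark_of(n,"wrist")[:3]:
        print(n,np.round(r["centre"]),round(r["confidence"],2),np.round(ray("wrist",r["centre"],z),4))
plan(.447,.08,.2,0)
E
```

```text
glue_mid [257. 187.] 0.71 [ 0.6364 -0.0035  0.058 ]
cup_holder [254. 176.] 0.58 [ 0.6324 -0.0041  0.004 ]
tape_mid [ 89. 248.] 0.86 [ 0.4322 -0.0907  0.012 ]
tape_mid [  3. 230.] 0.66 [ 0.3329 -0.0675  0.012 ]
tape_mid [ 82. 163.] 0.64 [0.4422 0.0127 0.012 ]
at [ 0.6367 -0.0036  0.1966] yaw -0.4 j6 78 | turn units -0.07 alt 35.9 (alt flips xy) | shift total [-7.59 -3.35 -0.14] n>= 8
```

Emit:
{"api": "move_arm", "payload": {
  "moves": [
    [[-0.97,-0.08,0,0],[-0.97,-0.08,0,0],[-0.97,-0.08,0,0],[-0.97,-0.08,0,0],[-0.97,-0.08,0,0],[-0.97,-0.08,0,0],[-0.97,-0.08,0,0],[-0.96,-0.06,0,0],[0,0,0.9,0],[0,0,0.9,0],[0,0,0.9,0],[0,0,0.5,0],[0,0,0,0],[0,0,0,0]]
  ]
}}

```text
t: 13.05
tcp_pos: [0.4437, 0.0129, 0.1184]
tool_rot: [1.0, -0.003, -0.0, 0.0]
contact_force: [-0.3, 0.5, 0.7]
width: 0.085
```

```bash
python3 - <<'E'
from h import *
save("wrist","w4")
for r in landmark_of("tape_mid","wrist")[:3]: print(np.round(r["centre"]),round(r["confidence"],2),np.round(ray("wrist",r["centre"],.012),4))
for r in cut_out("tape_mid","wrist")[:3]: print(np.round(r["centre"]),round(r["confidence"],2),rect(r["mask"],"wrist",.024))
plan(.443,.012,.012)
E
```

```text
[244. 302.] 0.79 [ 0.4307 -0.0943  0.012 ]
[257. 197.] 0.77 [0.4438 0.0118 0.012 ]
[256. 215.] 0.91 (array([443.7,  14.3]), array([57.3, 60.4]), 89.7)
[130. 264.] 0.73 (array([327. , -44.1]), array([14.2, 59.4]), 42.1)
[242. 309.] 0.71 (array([431.4, -85. ]), array([57.9, 71.1]), 89.6)
at [0.4443 0.0127 0.1192] yaw -0.4 j6 75 | turn units -0.0 alt -0.0 (alt flips xy) | shift total [-0.05  0.03  4.29] n>= 5
```

Emit:
{"api": "move_arm", "payload": {
  "moves": [
    [[0,0,0.9,0],[0,0,0.9,0],[0,0,0.9,0],[0,0,0.8,0],[0,0,0.5,0],[0,0,0.27,0],[0,0,0,0],[0,0,0,0]]
  ]
}}

```text
t: 14.0
tcp_pos: [0.4442, 0.0128, 0.0122]
tool_rot: [1.0, -0.003, 0.001, 0.0]
contact_force: [0.4, -0.3, -0.0]
width: 0.0847
```

Emit:
{"api": "move_arm", "payload": {
  "moves": [
    [[0,0,0,0],[0,0,0,0],[0,0,0,0],[0,0,0,0],[0,0,0,0],[0,0,0,0]]
  ],
  "hand": 50
}}

```text
t: 14.6
tcp_pos: [0.4445, 0.0127, 0.0129]
tool_rot: [1.0, -0.003, 0.001, 0.0]
contact_force: [-3.4, 1.3, 11.0]
width: 0.0582
```

```bash
python3 - <<'E'
from h import *
plan(.6425,.06,.14)
E
```

```text
at [0.4445 0.0127 0.0129] yaw -0.4 j6 75 | turn units -0.0 alt -0.0 (alt flips xy) | shift total [ 7.91 -1.94 -5.08] n>= 8
```

Emit:
{"api": "move_arm", "payload": {
  "moves": [
    [[0,0,-0.7,0],[0,0,-0.9,0],[0,0,-0.9,0],[0,0,-0.9,0],[0,0,-0.9,0],[0,0,-0.8,0],[0.9,-0.24,0,0],[0.99,-0.24,0,0],[0.99,-0.24,0,0],[0.99,-0.24,0,0],[0.99,-0.24,0,0],[0.99,-0.24,0,0],[0.99,-0.24,0,0],[0.99,-0.24,0,0],[0,0,0,0],[0,0,0,0]]
  ]
}}

```text
t: 16.2
tcp_pos: [0.6395, 0.0598, 0.1385]
tool_rot: [1.0, -0.003, -0.0, 0.0]
contact_force: [-0.1, 0.5, -0.8]
width: 0.0582
```

```bash
python3 - <<'E'
from h import *
save("wrist","w5")
p,_,_=pose()
for n,z in dict(spindle=.004,tape_mid=p[2],cradle=.004).items():
    for r in landmark_of(n,"wrist")[:2]: print(n,np.round(r["centre"]),round(r["confidence"],2),np.round(ray("wrist",r["centre"],z),4))
plan(.6425,.099,.1)
E
```

```text
spindle [260. 146.] 0.95 [0.6418 0.0993 0.004 ]
spindle [256. 273.] 0.69 [ 0.6367 -0.0328  0.004 ]
cradle [259.  18.] 0.96 [0.6413 0.2035 0.004 ]
at [0.6391 0.0596 0.1392] yaw -0.4 j6 84 | turn units -0.0 alt -0.0 (alt flips xy) | shift total [ 0.12 -1.58  1.57] n>= 2
```

View pics/w5.png

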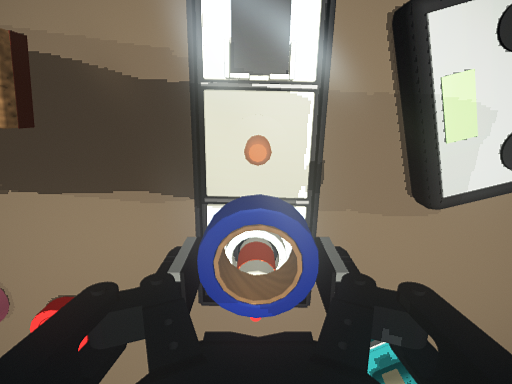

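The spindle tip is at (258,150), and the top rim of the roll's hole is centred at about (258,264) in the jaws.

```bash
python3 - <<'E'
from h import *
print(ray("wrist",(258,148),.049),ray("wrist",(258,264),.1392+.0115), ray("wrist",(258,256),.1392+.0115))
E
```

```text
[0.63994865 0.10311175 0.049     ] [0.63947704 0.06102696 0.1507    ] [0.63950008 0.06524095 0.1507    ]
```

Emit:
{"api": "move_arm", "payload": {
  "moves": [
    [[0.04,-0.79,0,0],[0.03,-0.78,0,0],[0,0,0,0],[0,0,0.8,0],[0,0,0.8,0],[0,0,0.8,0],[0,0,0.7,0],[0,0,0.6,0],[0,0,0.4,0],[0,0,0.3,0],[0,0,0.14,0],[0,0,0,0],[0,0,0,0]]
  ]
}}

```text
t: 17.7
tcp_pos: [0.6422, 0.0989, 0.0261]
tool_rot: [1.0, -0.003, 0.001, 0.0]
contact_force: [-0.7, -0.1, 2.5]
width: 0.0578
```

Emit:
{"api": "move_arm", "payload": {
  "moves": [
    [[0,0,0,0],[0,0,0,0],[0,0,0,0],[0,0,-0.3,0],[0,0,-0.9,0],[0,0,-1,0],[0,0,-1,0],[0,0,-1,0],[0,0,-0.6,0],[0,0,0,0],[0,0,0,0]]
  ],
  "hand": 76
}}

```text
t: 18.8
tcp_pos: [0.6415, 0.0989, 0.1446]
tool_rot: [1.0, -0.003, -0.0, 0.0]
contact_force: [-0.9, 0.2, -0.3]
width: 0.0758
```

```bash
python3 - <<'E'
from h import *
save("wrist","w6")
for n,z in dict(tape_mid=.025,spindle=.004,sander_mid=.016,cradle=.004,cup_holder=.004,glue_mid=.058).items():
    for r in landmark_of(n,"wrist")[:2]: print(n,np.round(r["centre"]),round(r["confidence"],2),np.round(ray("wrist",r["centre"],z),4))
for r in cut_out("sander_mid","wrist")[:2]: print(np.round(r["centre"]),round(r["confidence"],2),rect(r["mask"],"wrist",.032))
plan(.422,.158,.14,-8.5)
E
```

```text
tape_mid [259. 191.] 0.6 [0.642 0.1   0.025]
spindle [258. 186.] 0.91 [0.6411 0.0998 0.004 ]
sander_mid [  6. 127.] 0.88 [0.4191 0.1575 0.016 ]
cradle [259.  69.] 0.8 [0.6429 0.2049 0.004 ]
cup_holder [252. 282.] 0.6 [ 0.6345 -0.008   0.004 ]
glue_mid [254. 308.] 0.63 [0.6372 0.0007 0.058 ]
[ 15. 130.] 0.59 (array([444.5, 155.6]), array([38.6, 76.9]), 79.6)
at [0.6414 0.0989 0.1447] yaw -0.4 j6 88 | turn units 1.63 alt -34.4 (alt flips xy) | shift total [-9.03 -1.04  0.19] n>= 10
```

Emit:
{"api": "move_arm", "payload": {
  "moves": [
    [[0,0,0,0.8],[0,0,0,0.8],[-0.9,-0.1,0,0],[-0.9,-0.1,0,0],[-0.9,-0.1,0,0],[-0.9,-0.1,0,0],[-0.9,-0.1,0,0],[-0.9,-0.1,0,0],[-0.9,-0.1,0,0],[-0.9,-0.1,0,0],[-0.9,-0.1,0,0],[-0.9,-0.1,0,0],[0,0,0,0],[0,0,0,0]]
  ],
  "hand": 80
}}

```text
t: 20.6
tcp_pos: [0.423, 0.1564, 0.1455]
tool_rot: [0.997, -0.073, 0.001, 0.0]
contact_force: [0.9, -0.5, 0.6]
width: 0.08
```

```bash
python3 - <<'E'
from h import *
save("wrist","w7")
for n,z in dict(sander_mid=.016,battery_mid=.01).items():
    for r in landmark_of(n,"wrist")[:2]: print(n,np.round(r["centre"]),round(r["confidence"],2),np.round(ray("wrist",r["centre"],z),4))
for n,z in dict(sander_mid=.032,battery_mid=.02).items():
  for r in cut_out(n,"wrist")[:3]: print(np.round(r["centre"]),round(r["confidence"],2),rect(r["mask"],"wrist",z))
plan(.421,.157,.016)
E
```

```text
sander_mid [254. 188.] 0.81 [0.4206 0.1575 0.016 ]
battery_mid [264.  35.] 0.95 [0.4484 0.2858 0.01  ]
battery_mid [96. 96.] 0.56 [0.2951 0.2589 0.01  ]
[92. 96.] 0.79 (array([299.2, 257.5]), array([58.1, 97.2]), 96.7)
[260.  40.] 0.74 (array([442.5, 282.2]), array([37.3, 67.5]), 63.1)
at [0.4232 0.1561 0.1452] yaw -8.4 j6 102 | turn units -0.0 alt -0.0 (alt flips xy) | shift total [-0.09 -0.02  5.17] n>= 6
```

View pics/w7.png

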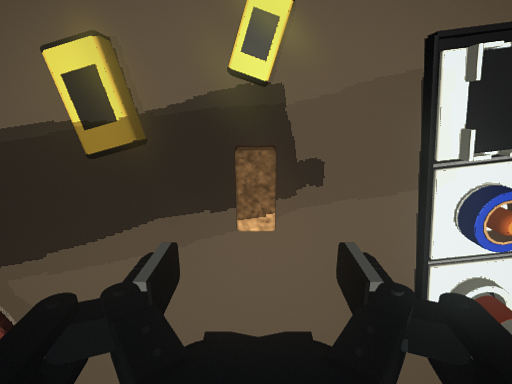

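The block, centred at (255,188), is square with the jaws. The roll sits around the spindle at the right edge of the picture.

Emit:
{"api": "move_arm", "payload": {
  "moves": [
    [[-0.09,0,0.9,0],[0,0,0.9,0],[0,0,0.9,0],[0,0,0.9,0],[0,0,0.8,0],[0,0,0.5,0],[0,0,0.2,0],[0,0,0,0],[0,0,0,0]]
  ]
}}

```text
t: 21.75
tcp_pos: [0.4211, 0.1567, 0.0186]
tool_rot: [0.997, -0.073, 0.001, -0.0]
contact_force: [1.5, -0.4, 0.7]
width: 0.0801
```

Emit:
{"api": "move_arm", "payload": {
  "moves": [
    [[0,0,0,0],[0,0,0,0],[0,0,0,0],[0,0,0,0],[0,0,0,0],[0,0,0,0],[0,0,0,0],[0,0,0,0]]
  ],
  "hand": 28
}}

```text
t: 22.55
tcp_pos: [0.421, 0.1567, 0.0185]
tool_rot: [0.997, -0.073, 0.001, -0.0]
contact_force: [-0.6, 0.1, 5.1]
width: 0.0346
```

```bash
python3 - <<'E'
from h import *
plan(.641,.16,.14,-1)
E
```

```text
at [0.421  0.1567 0.0185] yaw -8.4 j6 102 | turn units -1.47 alt 34.5 (alt flips xy) | shift total [ 8.8  -0.28 -4.86] n>= 9
```

Emit:
{"api": "move_arm", "payload": {
  "moves": [
    [[0,0,-0.7,-0.7],[0,0,-0.9,-0.7],[0,0,-0.9,0],[0,0,-0.9,0],[0,0,-0.9,0],[0,0,-0.56,0],[0.97,-0.03,0,0],[0.97,-0.03,0,0],[0.97,-0.03,0,0],[0.97,-0.03,0,0],[0.97,-0.03,0,0],[0.97,-0.03,0,0],[0.97,-0.03,0,0],[0.97,-0.03,0,0],[0.97,-0.03,0,0],[0,0,0,0],[0,0,0,0]]
  ]
}}

```text
t: 24.25
tcp_pos: [0.6383, 0.1582, 0.1382]
tool_rot: [1.0, -0.012, -0.001, 0.0]
contact_force: [-0.9, 0.3, -0.3]
width: 0.0347
```

```bash
python3 - <<'E'
from h import *
save("wrist","w8")
p,_,_=pose()
for n,z in dict(cradle=.004,sander_mid=p[2]-.0025).items():
    for r in landmark_of(n,"wrist")[:2]: print(n,np.round(r["centre"]),round(r["confidence"],2),np.round(ray("wrist",r["centre"],z),4))
for r in cut_out("cradle","wrist")[:2]: print(np.round(r["centre"]),round(r["confidence"],2),rect(r["mask"],"wrist",.012))
plan(.642,.2035,.0285)
E
```

```text
cradle [261. 142.] 0.6 [0.6422 0.2023 0.004 ]
sander_mid [253. 251.] 0.84 [0.6358 0.1592 0.1361]
[260. 129.] 0.58 (array([642.4, 205.1]), array([95.2, 95.3]), 88.4)
at [0.6381 0.1584 0.1394] yaw -1.3 j6 94 | turn units -0.0 alt -0.0 (alt flips xy) | shift total [ 0.11 -1.81  4.44] n>= 5
```

View pics/w8.png

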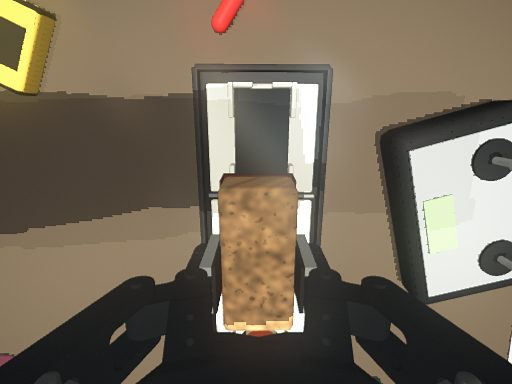

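The block, at about (257,250), is parallel to the cradle, whose dark floor runs over columns 233–291. Lowering in.

Emit:
{"api": "move_arm", "payload": {
  "moves": [
    [[0.06,-0.9,0,0],[0.06,-0.9,0,0],[0,0,0,0],[0,0,0.8,0],[0,0,0.8,0],[0,0,0.8,0],[0,0,0.7,0],[0,0,0.5,0],[0,0,0.3,0],[0,0,0.3,0],[0,0,0.2,0],[0,0,0,0],[0,0,0,0]]
  ]
}}

```text
t: 25.75
tcp_pos: [0.6432, 0.2032, 0.0298]
tool_rot: [1.0, -0.012, 0.0, -0.0]
contact_force: [0.2, -0.7, -0.6]
width: 0.0346
```

Emit:
{"api": "move_arm", "payload": {
  "moves": [
    [[0,0,0.03,0],[0,0,0,0],[0,0,0,0],[0,0,-0.3,0],[0,0,-0.9,0],[0,0,-1,0],[0,0,-1,0],[0,0,-1,0],[0,0,-0.6,0],[0,0,0,0],[0,0,0,0]]
  ],
  "hand": 65
}}

```text
t: 26.85
tcp_pos: [0.6427, 0.2032, 0.1479]
tool_rot: [1.0, -0.012, -0.0, 0.0]
contact_force: [-1.4, 0.5, -0.3]
width: 0.065
```

```bash
python3 - <<'E'
from h import *
save("wrist","w9")
for n,z in dict(cradle=.004,sander_mid=.026,tape_mid=.025,spindle=.004,battery_mid=.01).items():
    for r in landmark_of(n,"wrist")[:2]: print(n,np.round(r["centre"]),round(r["confidence"],2),np.round(ray("wrist",r["centre"],z),4))
for r in cut_out("sander_mid","wrist")[:1]: print(np.round(r["centre"]),round(r["confidence"],2),rect(r["mask"],"wrist",.042))
plan(.536,-.18,.145,0)
E
```

```text
sander_mid [257. 192.] 0.82 [0.6416 0.2033 0.026 ]
sander_mid [ 36. 106.] 0.17 [0.4574 0.2822 0.026 ]
battery_mid [ 34. 105.] 0.82 [0.4446 0.2837 0.01  ]
[257. 190.] 0.88 (array([643.5, 207.7]), array([36.3, 77.4]), 88.7)
at [0.6425 0.2031 0.1477] yaw -1.4 j6 98 | turn units -0.27 alt 35.7 (alt flips xy) | shift total [-4.26 15.33  0.11] n>= 16
```

Emit:
{"api": "move_arm", "payload": {
  "moves": [
    [[-0.26,0.95,0,-0.27],[-0.26,0.95,0,0],[-0.26,0.95,0,0],[-0.26,0.95,0,0],[-0.26,0.95,0,0],[-0.26,0.95,0,0],[-0.26,0.95,0,0],[-0.26,0.95,0,0],[-0.26,0.95,0,0],[-0.26,0.95,0,0],[-0.26,0.95,0,0],[-0.26,0.95,0,0],[-0.26,0.95,0,0],[-0.26,0.95,0,0],[-0.26,0.95,0,0],[-0.26,0.95,0,0],[0,0,0,0],[0,0,0,0]]
  ],
  "hand": 45
}}

```text
t: 29.0
tcp_pos: [0.5381, -0.1768, 0.1484]
tool_rot: [1.0, -0.001, -0.0, -0.0]
contact_force: [0.7, -0.6, -0.0]
width: 0.045
```

```bash
python3 - <<'E'
from h import *
save("wrist","w10")
for n,z in dict(cover_grip=.042,box=0.).items():
    for r in landmark_of(n,"wrist")[:2]: print(n,np.round(r["centre"]),round(r["confidence"],2),np.round(ray("wrist",r["centre"],z),4))
for n,z in dict(box=.038,cover=.034,cover_grip=.034).items():
  for r in cut_out(n,"wrist")[:1]: print(np.round(r["centre"]),round(r["confidence"],2),rect(r["mask"],"wrist",z))
plan(.536,-.23,.145,0)
E
```

```text
cover_grip [259. 253.] 0.57 [ 0.5396 -0.2304  0.042 ]
box [310. 229.] 0.78 [ 0.5938 -0.2237  0.    ]
[307. 227.] 0.9 (array([ 588.7, -221.3]), array([107.4, 126.9]), 2.7)
[291. 237.] 0.69 (array([ 580.1, -226.8]), array([ 89.2, 107.3]), 1.8)
[289. 238.] 0.74 (array([ 580.5, -226.8]), array([ 89.3, 108.3]), 1.9)
at [ 0.5384 -0.1759  0.1485] yaw 0.0 j6 59 | turn units 0.01 alt -36.0 (alt flips xy) | shift total [-0.1   2.16  0.14] n>= 3
```

View pics/w10.png

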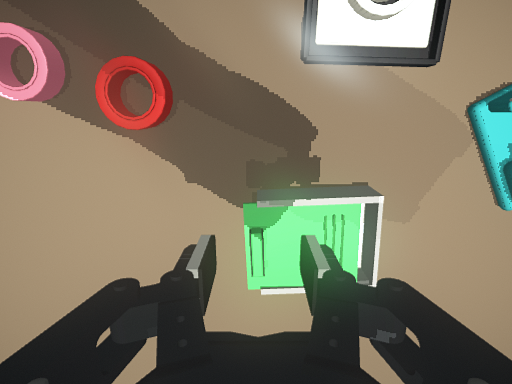

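The rib is centred at (258,252), and the box edges slope by about 3°, so box yaw is about +3° and the cover is roughly 8–10 mm ajar. I'll turn by 3° and grip the rib.

Emit:
{"api": "move_arm", "payload": {
  "moves": [
    [[0,0.72,0,-0.6],[0.02,0.7,0,0],[0.02,0.7,0,0],[0,0,0.9,0],[0,0,0.9,0],[0,0,0.9,0],[0,0,0.7,0],[0,0,0.5,0],[0,0,0.22,0],[0,0,0,0],[0,0,0,0]]
  ]
}}

```text
t: 30.4
tcp_pos: [0.5415, -0.23, 0.0464]
tool_rot: [1.0, 0.026, 0.0, 0.0]
contact_force: [0.8, -0.1, 0.7]
width: 0.0452
```

Emit:
{"api": "move_arm", "payload": {
  "moves": [
    [[0,0,0,0],[0,0,0,0],[0,0,0,0],[0,0,0,0],[0,0,0,0],[0,0,0,0],[0,0,0,0]]
  ],
  "hand": 4
}}

```text
t: 31.1
tcp_pos: [0.5415, -0.2299, 0.0464]
tool_rot: [1.0, 0.026, 0.001, 0.0]
contact_force: [-1.5, -0.2, 5.0]
width: 0.008
```

Emit:
{"api": "move_arm", "payload": {
  "moves": [
    [[-0.2,0,0,0],[-0.4,0,0,0],[-0.5,0,0,0],[-0.5,0,0,0],[-0.5,0,0,0],[-0.5,0,0,0],[-0.4,0,0,0],[-0.2,0,0,0],[0,0,0,0],[0,0,0,0]]
  ]
}}

```text
t: 32.1
tcp_pos: [0.4611, -0.2333, 0.0463]
tool_rot: [1.0, 0.026, 0.0, -0.0]
contact_force: [-1.4, 5.2, 9.8]
width: 0.0078
```

Emit:
{"api": "move_arm", "payload": {
  "moves": [
    [[-0.1,0,0,0],[-0.1,0,0,0],[0,0,0,0],[0,0,0,0]]
  ]
}}

```text
t: 32.5
tcp_pos: [0.4562, -0.2335, 0.0463]
tool_rot: [1.0, 0.026, 0.0, -0.0]
contact_force: [-0.9, 4.5, 10.0]
width: 0.0077
```

Emit:
{"api": "move_arm", "payload": {
  "moves": [
    [[-0.1,0,0,0],[0,0,0,0],[0,0,0,0]]
  ]
}}

```text
t: 32.8
tcp_pos: [0.4549, -0.2335, 0.0463]
tool_rot: [1.0, 0.027, 0.002, -0.0]
contact_force: [6.5, 6.0, 5.8]
width: 0.0083
```

Emit:
{"api": "move_arm", "payload": {
  "moves": [
    [[-0.1,0,0,0],[0,0,0,0],[0,0,0,0]]
  ]
}}

```text
t: 33.1
tcp_pos: [0.4547, -0.2336, 0.0464]
tool_rot: [1.0, 0.027, 0.004, -0.001]
contact_force: [20.4, 6.8, -2.5]
width: 0.008
```

Emit:
{"api": "move_arm", "payload": {
  "moves": [
    [[0.15,0,0,0],[0,0,0,0],[0,0,0,0]]
  ]
}}

```text
t: 33.4
tcp_pos: [0.4554, -0.2335, 0.0463]
tool_rot: [1.0, 0.026, 0.001, -0.0]
contact_force: [0.9, 4.2, 9.2]
width: 0.0084
```

Emit:
{"api": "move_arm", "payload": {
  "moves": [
    [[0,0,0,0],[0,0,0,0],[0,0,0,0],[0,0,0,0],[0,0,-0.5,0],[0,0,-0.9,0],[0,0,-0.9,0],[0,0,-0.9,0],[0,0,-0.5,0],[0,0,0,1],[0,0,0,1],[0,0,0,1],[0,0,0,1],[0,0,0,1],[0,0,0,0.9],[0,0,0,0]]
  ],
  "hand": 40
}}

```text
t: 35.0
tcp_pos: [0.4549, -0.234, 0.1382]
tool_rot: [0.973, -0.23, -0.0, 0.0]
contact_force: [-0.4, -0.0, 0.9]
width: 0.04
```

```bash
python3 - <<'E'
from h import *
plan(.445,.284,.145)
E
```

```text
at [ 0.4549 -0.234   0.1382] yaw -26.6 j6 75 | turn units -0.0 alt -0.0 (alt flips xy) | shift total [ -9.62 -18.35  -0.27] n>= 19
```

Emit:
{"api": "move_arm", "payload": {
  "moves": [
    [[-0.51,-0.96,0,0],[-0.51,-0.96,0,0],[-0.51,-0.96,0,0],[-0.51,-0.96,0,0],[-0.51,-0.96,0,0],[-0.51,-0.96,0,0],[-0.51,-0.96,0,0],[-0.51,-0.96,0,0],[-0.51,-0.96,0,0],[-0.51,-0.96,0,0],[-0.51,-0.96,0,0],[-0.51,-0.96,0,0],[-0.51,-0.96,0,0],[-0.51,-0.96,0,0],[-0.51,-0.96,0,0],[-0.51,-0.96,0,0],[-0.51,-0.96,0,0],[-0.51,-0.96,0,0],[-0.4,-0.9,0,0],[0,0,0,0]]
  ],
  "hand": 75
}}

```text
t: 37.0
tcp_pos: [0.4431, 0.2817, 0.138]
tool_rot: [0.974, -0.227, -0.0, -0.0]
contact_force: [0.9, -0.6, -0.1]
width: 0.0748
```

```bash
python3 - <<'E'
from h import *
save("wrist","w11")
for n,z in dict(battery_mid=.01).items():
    for r in landmark_of(n,"wrist")[:3]: print(n,np.round(r["centre"]),round(r["confidence"],2),np.round(ray("wrist",r["centre"],z),4))
for r in cut_out("battery_mid","wrist")[:3]: print(np.round(r["centre"]),round(r["confidence"],2),rect(r["mask"],"wrist",.02))
plan(.445,.284,.012)
E
```

```text
battery_mid [139. 274.] 0.81 [0.295  0.2533 0.01  ]
battery_mid [258. 187.] 0.76 [0.4448 0.2818 0.01  ]
battery_mid [167.  83.] 0.69 [0.4163 0.3976 0.01  ]
[123. 252.] 0.78 (array([297.9, 281. ]), array([46.9, 64.5]), 6.8)
[164.  81.] 0.74 (array([416.5, 395.8]), array([38. , 70.5]), 91.5)
[257. 184.] 0.73 (array([444.9, 284. ]), array([35.6, 70.7]), 63.3)
at [0.4433 0.2792 0.1379] yaw -26.4 j6 134 | turn units -0.0 alt -0.0 (alt flips xy) | shift total [-0.03 -0.2   5.04] n>= 6
```

View pics/w11.png

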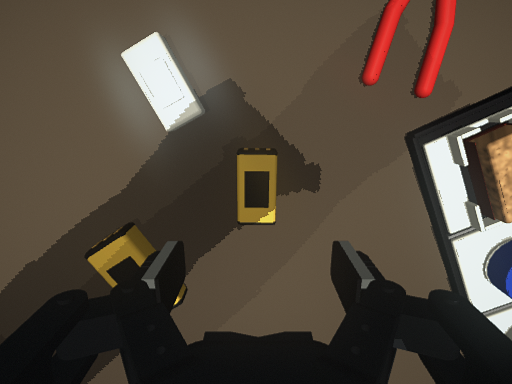

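The small yellow battery, at (257,187), is square with the jaws. The large one at lower left (140,265) and the white one at (163,80) stay clear.

Emit:
{"api": "move_arm", "payload": {
  "moves": [
    [[-0.03,-0.17,0.9,0],[0,0,0.9,0],[0,0,0.9,0],[0,0,0.9,0],[0,0,0.7,0],[0,0,0.4,0],[0,0,0.3,0],[0,0,0,0],[0,0,0,0]]
  ],
  "hand": 66
}}

```text
t: 38.05
tcp_pos: [0.4452, 0.2837, 0.0137]
tool_rot: [0.973, -0.229, 0.0, -0.0]
contact_force: [0.7, 0.3, -0.6]
width: 0.0661
```

Emit:
{"api": "move_arm", "payload": {
  "moves": [
    [[0,0,0,0],[0,0,0,0],[0,0,0,0],[0,0,0,0],[0,0,0,0],[0,0,0,0],[0,0,0,0]]
  ],
  "hand": 28
}}

```text
t: 38.75
tcp_pos: [0.4455, 0.284, 0.014]
tool_rot: [0.973, -0.229, 0.001, -0.0]
contact_force: [-0.2, -0.9, 5.3]
width: 0.0345
```

Emit:
{"api": "move_arm", "payload": {
  "moves": [
    [[0,0,-0.6,-1],[0,0,-0.9,-1],[0,0,-0.9,-1],[0,0,-0.9,-1],[0,0,-0.9,-1],[0,0,-0.9,-0.8],[0,0,-0.4,0],[0,0,0,0],[0,0,0,0]]
  ]
}}

```text
t: 39.65
tcp_pos: [0.4444, 0.2836, 0.1495]
tool_rot: [1.0, 0.021, -0.0, 0.0]
contact_force: [-0.0, -0.2, -1.8]
width: 0.0345
```

```bash
python3 - <<'E'
from h import *
plan(.599,-.2,.15,None)
E
```

```text
at [0.4444 0.2836 0.1495] yaw 2.4 j6 106 | turn units -0.0 alt -0.0 (alt flips xy) | shift total [ 5.37 19.59 -0.02] n>= 20
```

Emit:
{"api": "move_arm", "payload": {
  "moves": [
    [[0.27,0.98,0,0],[0.27,0.98,0,0],[0.27,0.98,0,0],[0.27,0.98,0,0],[0.27,0.98,0,0],[0.27,0.98,0,0],[0.27,0.98,0,0],[0.27,0.98,0,0],[0.27,0.98,0,0],[0.27,0.98,0,0],[0.27,0.98,0,0],[0.27,0.98,0,0],[0.27,0.98,0,0],[0.27,0.98,0,0],[0.27,0.98,0,0],[0.27,0.98,0,0],[0.27,0.98,0,0],[0.27,0.98,0,0],[0.27,0.97,0,0],[0.27,0.97,0,0]]
  ]
}}

```text
t: 41.65
tcp_pos: [0.6003, -0.2001, 0.1484]
tool_rot: [1.0, 0.021, -0.001, -0.001]
contact_force: [0.9, 0.1, -1.4]
width: 0.0345
```

```bash
python3 - <<'E'
from h import *
im=save("wrist","w12")
for n,z in dict(box=0.,cover_grip=.042).items():
    for r in landmark_of(n,"wrist")[:2]: print(n,np.round(r["centre"]),round(r["confidence"],2),np.round(ray("wrist",r["centre"],z),4))
for r in cut_out("box","wrist")[:1]: print(np.round(r["centre"]),round(r["confidence"],2),rect(r["mask"],"wrist",.038))
plan(.599,-.227,.018)
E
```

```text
cover_grip [ 96. 228.] 0.69 [ 0.4566 -0.2362  0.042 ]
[170. 208.] 0.76 (array([ 546.7, -222.5]), array([ 94.9, 212.8]), 6.6)
at [ 0.6001 -0.1993  0.1487] yaw 2.4 j6 57 | turn units -0.0 alt -0.0 (alt flips xy) | shift total [-0.09  1.1   5.23] n>= 6
```

View pics/w12.png

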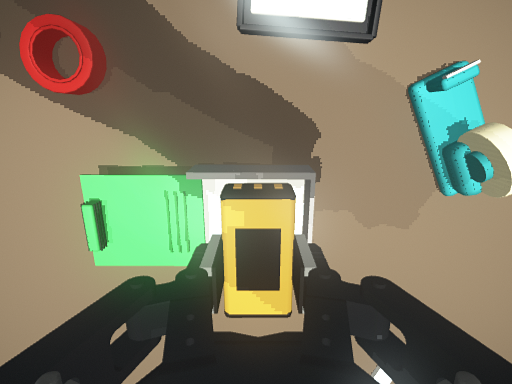

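The cover is fully back: its edge is at column 204, the far wall's inner face is near column 304, and the +y wall's inner rim is near row 180. The battery hangs level between them.

```bash
python3 - <<'E'
from h import *
for q in ((258,180),(258,167),(204,215),(304,215),(315,176)): print(q,ray("wrist",q,.036))
E
```

```text
(258, 180) [ 0.59980874 -0.1861644   0.036     ]
(258, 167) [ 0.59931605 -0.17466846  0.036     ]
(204, 215) [ 0.55233193 -0.220747    0.036     ]
(304, 215) [ 0.64280926 -0.21685561  0.036     ]
(315, 176) [ 0.64922128 -0.18047366  0.036     ]
```

Emit:
{"api": "move_arm", "payload": {
  "moves": [
    [[-0.04,0.54,0,0],[0,0.53,0,0],[0,0,0,0],[0,0,0.8,0],[0,0,0.8,0],[0,0,0.8,0],[0,0,0.7,0],[0,0,0.6,0],[0,0,0.5,0],[0,0,0.4,0],[0,0,0.3,0],[0,0,0.26,0],[0,0,0,0],[0,0,0,0]]
  ]
}}

```text
t: 43.25
tcp_pos: [0.6012, -0.2263, 0.0219]
tool_rot: [1.0, 0.022, 0.0, 0.0]
contact_force: [-0.4, 0.3, -1.2]
width: 0.0343
```

Emit:
{"api": "move_arm", "payload": {
  "moves": [
    [[-0.05,0,0.08,0],[0,0,0.04,0],[0,0,0,0]]
  ]
}}

```text
t: 43.55
tcp_pos: [0.5998, -0.2263, 0.0186]
tool_rot: [1.0, 0.022, 0.0, 0.0]
contact_force: [-0.1, -0.6, -1.5]
width: 0.0342
```

Emit:
{"api": "move_arm", "payload": {
  "moves": [
    [[0,0,0,0],[0,0,0,0],[0,0,0,0],[0,0,-0.3,0],[0,0,-0.8,0],[0,0,-1,0],[0,0,-1,0],[0,0,-1,0],[0,0,-1,0],[0,0,0,0],[0,0,0,0]]
  ],
  "hand": 50
}}

```text
t: 44.65
tcp_pos: [0.6002, -0.2265, 0.147]
tool_rot: [1.0, 0.022, 0.001, 0.001]
contact_force: [-0.3, -0.5, -0.9]
width: 0.0503
```

```bash
python3 - <<'E'
from h import *
save("wrist","w13")
for n,z in dict(battery_mid=.014,cover_grip=.042).items():
    for r in landmark_of(n,"wrist")[:2]: print(n,np.round(r["centre"]),round(r["confidence"],2),np.round(ray("wrist",r["centre"],z),4))
for r in cut_out("battery_mid","wrist")[:1]: print(np.round(r["centre"]),round(r["confidence"],2),rect(r["mask"],"wrist",.024))
plan(.455,-.2335,.13)
E
```

```text
battery_mid [258. 189.] 0.93 [ 0.5995 -0.2258  0.014 ]
cover_grip [ 89. 199.] 0.76 [ 0.455  -0.2336  0.042 ]
[258. 183.] 0.87 (array([ 598.3, -222.6]), array([35.2, 69.6]), 92.7)
at [ 0.5992 -0.2259  0.1448] yaw 2.5 j6 55 | turn units -0.0 alt -0.0 (alt flips xy) | shift total [-5.78  0.05  0.59] n>= 6
```

View pics/w13.png

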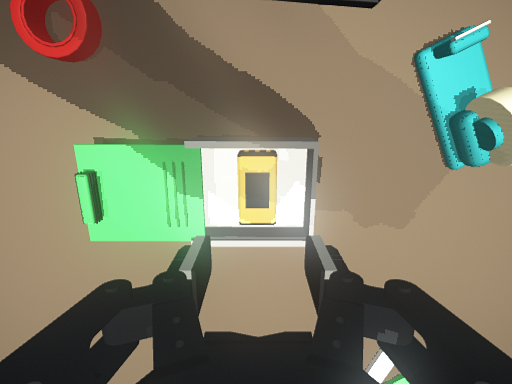

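The battery lies flat on the box floor, centred at (258,188). Back to the rib at (89,199) to shut the cover.

Emit:
{"api": "move_arm", "payload": {
  "moves": [
    [[-0.96,0.01,0,0],[-0.96,0.01,0,0],[-0.96,0.01,0,0],[-0.96,0.01,0,0],[-0.96,0.01,0,0],[-0.96,0,0,0],[0,0,0,0],[0,0,0.9,0],[0,0,0.9,0],[0,0,0.9,0],[0,0,0.6,0],[0,0,0.4,0],[0,0,0.24,0],[0,0,0,0],[0,0,0,0]]
  ],
  "hand": 42
}}

```text
t: 46.35
tcp_pos: [0.4564, -0.2341, 0.0483]
tool_rot: [1.0, 0.022, 0.0, 0.0]
contact_force: [0.9, -0.4, -0.1]
width: 0.0419
```

Emit:
{"api": "move_arm", "payload": {
  "moves": [
    [[0,0,0,0],[0,0,0,0],[0,0,0,0],[0,0,0,0],[0,0,0,0],[0,0,0,0],[0,0,0,0]]
  ],
  "hand": 4
}}

```text
t: 47.05
tcp_pos: [0.4563, -0.2341, 0.0483]
tool_rot: [1.0, 0.022, 0.0, 0.0]
contact_force: [-0.4, -0.1, 6.6]
width: 0.0085
```

Emit:
{"api": "move_arm", "payload": {
  "moves": [
    [[0.2,0,0,0],[0.4,0,0,0],[0.5,0,0,0],[0.5,0,0,0],[0.5,0,0,0],[0.5,0,0,0],[0.5,0,0,0],[0.3,0,0,0],[0.2,0,0,0],[0,0,0,0],[0,0,0,0]]
  ]
}}

```text
t: 48.15
tcp_pos: [0.5467, -0.2304, 0.0483]
tool_rot: [1.0, 0.022, 0.001, 0.001]
contact_force: [1.9, -0.9, 6.5]
width: 0.0082
```

Emit:
{"api": "move_arm", "payload": {
  "moves": [
    [[0.1,0,0,0],[0.1,0,0,0],[0,0,0,0],[0,0,0,0]]
  ]
}}

```text
t: 48.55
tcp_pos: [0.551, -0.2303, 0.0483]
tool_rot: [1.0, 0.022, 0.0, 0.001]
contact_force: [-1.4, -0.2, 6.3]
width: 0.0078
```

Emit:
{"api": "move_arm", "payload": {
  "moves": [
    [[0.1,0,0,0],[0,0,0,0],[0,0,0,0]]
  ]
}}

```text
t: 48.85
tcp_pos: [0.5512, -0.2302, 0.0482]
tool_rot: [1.0, 0.021, -0.002, 0.001]
contact_force: [-15.0, -2.4, 14.9]
width: 0.0081
```

The cover has hit its shut stop: the force rose to -15 N after about 95–96 mm of travel. Releasing and checking.

Emit:
{"api": "move_arm", "payload": {
  "moves": [
    [[-0.05,0,0,0],[0,0,0,0],[0,0,0,0]]
  ]
}}

```text
t: 49.15
tcp_pos: [0.5511, -0.2302, 0.0483]
tool_rot: [1.0, 0.021, -0.001, 0.001]
contact_force: [-7.9, -0.5, 10.4]
width: 0.008
```

Emit:
{"api": "move_arm", "payload": {
  "moves": [
    [[0,0,0,0],[0,0,0,0],[0,0,0,0],[0,0,-0.5,0],[0,0,-0.9,0],[0,0,-1,0],[0,0,-1,0],[0,0,-1,0],[0,0,-1,0],[0.3,-0.9,0,0],[0.3,-0.9,0,0],[0.3,-0.9,0,0],[0.3,-0.9,0,0],[0,0,0,0],[0,0,0,0]]
  ],
  "hand": 40
}}

```text
t: 50.65
tcp_pos: [0.5783, -0.1381, 0.1832]
tool_rot: [1.0, 0.022, 0.0, 0.0]
contact_force: [0.9, 0.1, -0.1]
width: 0.0399
```

```bash
python3 - <<'E'
from h import *
print(pose()[:2])
a=camera("wrist");b=camera("side")
k=b[120:280,220:380]
cv2.imwrite("pics/f.png",np.hstack([a,cv2.resize(k,(384,384),interpolation=cv2.INTER_CUBIC)])[:,:,::-1][:, :896])
im=cv2.imread("pics/f.png");cv2.imwrite("pics/f.png",cv2.resize(im,(798,342)))
for n,z in dict(glue_mid=.058,cup_holder=.004,tape_mid=.025,spindle=.004,sander_mid=.026,cradle=.004,cover_grip=.042,box=0).items():
  for c in("side","wrist"):
    for r in landmark_of(n,c)[:3]:
      if r["confidence"]>.5: print(n,c,round(r["confidence"],2),np.round(ray(c,r["centre"],z),3))
E
```

```text
(array([ 0.57833652, -0.13812138,  0.18324097]), np.float64(2.556776535855531))
glue_mid wrist 0.75 [ 0.635 -0.005  0.058]
cup_holder side 0.67 [0.642 0.001 0.004]
cup_holder wrist 0.62 [ 0.636 -0.003  0.004]
tape_mid side 0.8 [ 0.431 -0.121  0.025]
tape_mid side 0.76 [ 0.33  -0.077  0.025]
tape_mid side 0.63 [0.64  0.098 0.025]
tape_mid wrist 0.96 [ 0.439 -0.091  0.025]
tape_mid wrist 0.61 [ 0.345 -0.067  0.025]
spindle side 0.79 [0.646 0.075 0.004]
sander_mid side 0.54 [0.64  0.208 0.026]
cradle side 0.55 [0.634 0.207 0.004]
cover_grip side 0.84 [ 0.554 -0.228  0.042]
cover_grip wrist 0.89 [ 0.554 -0.233  0.042]
box side 0.62 [ 0.593 -0.234  0.   ]
box wrist 0.92 [ 0.595 -0.225  0.   ]
```

View pics/f.png

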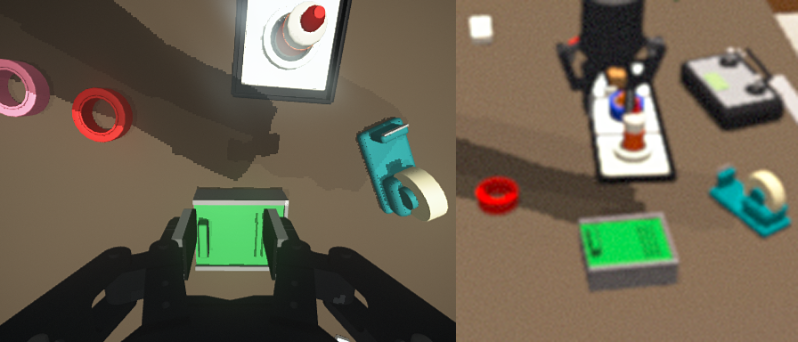

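The cover spans the box flush, and the bottle is upright in the cup. One last look at the cradle, in the picture taken after that release.

View pics/w9.png

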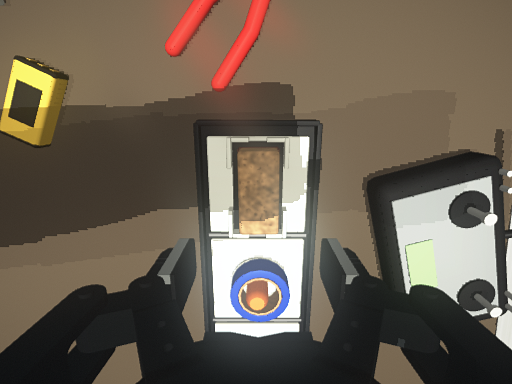

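The block at (258,190) lies flat between the guides, and the roll at (260,292) is seated on the spindle.

```bash
python3 -c "
from cell import job_done;print(job_done())"
```

```text
the job is handed in; nothing more can be done
None
```

I packed all four things, shut the cover and handed the job in at about 51 s of the 128 s allowed. No verdict was reported.

| Item | Last check | Result |
|---|---|---|
| Glue bottle | Upright in the cup in the last picture | About 2 mm from the cup centre |
| Tape roll | On the spindle, measured right after release | About 1 mm from the spindle centre |
| Sanding block | Flat between the cradle guides, measured right after release | About 1–2 mm from the cradle centre found before release; the cradle was not detected in that picture |
| Battery (small yellow) | Flat on the box floor before the cover closed | About 5 mm from the box centre |
| Cover | Pushed against its shut stop and flush in the last picture | The grip moved about 95–96 mm, and two cameras put the rib about where it should be when shut, within roughly 3 mm |

- **Disagreements:** In the last side view the network put the spindle origin about 25 mm off in y and the cup about 5–6 mm off. They were partly hidden there, and the closer wrist views did not agree, so I trusted the wrist views.
- **Not checked again:** I did not look inside the box after shutting the cover. The block and roll were not measured up close again after their release, though the last side view showed both in place.

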